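Press a pin home with bench locking pliers and release them

TASK

Press the brass pin fully home with the locking pliers: squeeze the two handles together until they snap over centre, and let go of them to see that they stay locked. Then pull the release lever outward so that the pliers spring open, and let go, leaving the pinned block in the open jaws. Work by feel, never loading a handle with more than 40 N or the release lever with more than 25 N, and leave the loose parts and the spanner as they lie.

Things in the scene. Friction and masses are not known exactly. Their poses are not given: they have to be found in the camera images.
- pliers: Steel locking pliers lying flat, bolted to the bench by a plate 150x105x10 mm (x from -30 mm). Origin on the bench. Its x runs along the pliers: jaws to +x, handles overhanging the bench to -x; z up. Jaws and handles work 50 mm above the bench; fixed handle on the +y side, moving one on -y. An aluminium block 24x22x22 mm sits at x 75 mm against the fixed jaw. All is under 64 mm high but the lever's tab.
- fixed_handle: Fixed handle, part of the pliers' frame (origin and axes the same as pliers): a straight steel bar 10 mm thick (y from +8 to +18 mm), 22 mm high (39 to 61 mm above the bench), from x = -25 to -125 mm, with a 12 mm adjusting-screw knob behind it to x = -140 mm.
- fixed_grip (a point): Point on the fixed handle where it is best squeezed: middle of the bar's section, 110 mm behind the pliers' origin; its outer face lies 5 mm further to the pliers' +y. Axes as pliers.
- squeeze_handle: Moving handle: straight steel bar 10 mm thick, 22 mm high, 128 mm long. Origin on its pivot (pliers x 0, y -14 mm, 50 mm above the bench); it runs along its own -x; y points to the fixed handle. Squeezing 110 mm from the pivot takes up to about 20 N. At the grip points the handles measure 63 mm over their outer faces when open, 27 to 47 mm locked, by the screw setting.
- handle_grip (a point): Point on the moving handle where it is best squeezed: middle of the bar's section, 110 mm from its pivot; its outer face lies 5 mm further to its -y. Moves with the handle.
- toggle (a joint): Angle of the moving handle, rad: 0 wide open (sprung), grows as it is squeezed. Resistance is high, then fades to nothing over the last 0.1; 0.03 before a hard stop the handle goes over centre and snaps onto the stop: locked. The stop lies anywhere from 0.15 to 0.32, by the adjusting screw's setting, which is not given: feel for it. Let go before the centre and it springs fully open.
- trip (a joint): Angle of the release lever on the moving handle, rad: 0 at rest (light return spring), grows to 0.5 as its tab is pulled outward (towards the pliers' -y). With the pliers locked it bites at about 0.08 and has pried the handle over centre by about 0.15 to 0.2 (tab pulled 15 to 30 mm, 1 to 4 N); the handle then springs open at once, carrying the tab 30 mm or more further out.
- release_lever: Release lever: thin steel strip along the inner side of the moving handle, hinged 70 mm from the handle's pivot. Its tail sticks out behind the handles and ends in an upright tab. Origin at its hinge; the lever runs along its own -x, y points to the fixed handle's side, z up.
- lever_tab (a point): Middle of the free part of the upright tab, 65 mm above the bench. The tab is 14 mm long (x), 10 mm thick (y), and stands from 41 to 83 mm above the bench, 47 mm behind the end of the moving handle and 28 mm or more behind the fixed one's knob. Locked, at least 60 mm are free on either side of it. Axes as release_lever.
- pin (a joint): How far the brass pin has been pressed in, in m: 0 fully proud, 0.006 fully home with its head against the block. The closing jaw presses it along the pliers' +y; it is home before the handle locks and stays where it is left.
- bush: Bystander: loose brass ring, 36 mm across, 30 mm high, lying on the bench. Origin under its centre.
- spacer: Bystander: loose aluminium stepped disc, 44 mm across, 34 mm high. Origin under its centre.
- spanner: Bystander: loose steel spanner lying on the bench. Origin under its middle.

How it is judged:
On the way, in this order (a step that is already met when the one before it is completed fails the run):
1. the handle has been squeezed over centre and stays locked, the pin pressed home (value of joint toggle above 0.115 rad and value of joint pin above 0.0045 m and contact force between the fingers and squeeze_handle below 0.5 N and velocity of joint toggle below 0.1 rad/s and not (velocity of joint toggle below -0.1 rad/s)), for 0.3 s.
2. the release lever is pulled while the pliers are locked (value of joint toggle above 0.115 rad and value of joint trip above 0.08 rad).
At the end, for the whole second after the job is handed in: The pin is home (pressed in at least 4.5 of its 6 mm), the moving handle has sprung open (below 0.05 rad) and is at rest, and the release lever is back at rest (below 0.06 rad) (value of joint toggle below 0.05 rad and value of joint trip below 0.06 rad and value of joint pin above 0.0045 m and velocity of joint toggle below 0.1 rad/s and not (velocity of joint toggle below -0.1 rad/s)); the robot touches nothing.
It fails at once if the moving handle is loaded with more than 40 N (contact force between any of the fingers, the arm and squeeze_handle above 40 N).
It fails at once if the fixed handle is loaded with more than 40 N (contact force between any of the fingers, the arm and fixed_handle above 40 N).
It fails at once if the release lever is loaded with more than 25 N (contact force between any of the fingers, the arm and release_lever above 25 N).
It fails at once if a loose part or the spanner is disturbed (distance of any of bush, spacer, spanner from where it was at the start of the episode above 0.02 m).
It also fails if it takes over 61 s, if anything falls off the work surface, if the arm or the gripper's body presses on something with over 40 N, if the wrist force passes 120 N, or if a joint passes its speed limit or range.

ROBOT

A 7-joint arm with a two-finger parallel gripper is mounted at the origin on the work surface. World frame = base frame: x ahead of the robot, y to its left, z up, the work surface at z = 0. Lengths are in m, angles in rad, forces in N, time in s.
With the tool pointing down it reaches from about 0.4 to 0.85 m from the base axis. Payload 10.4 kg.
Tool frame: the origin (TCP) lies between the finger pads; the fingertips stand r.nose_length ahead of it and the grasp point (between the pads) lies 6 mm ahead of it (r.nose_length is the distance from the TCP to the fingertips, in m); z points along the fingers, x is the direction in which the jaws open and shut, and the axes are right-handed (so a half turn about z gives the same grasp; the last joint's range is limited). The gripper opens to 87 mm and grips with 3 to 60 N. Pads are 19 mm wide; open, the fingers measure 117 mm over their backs; the gripper's body (75 mm by 190 mm) begins 51 mm behind the grasp point.
Start: joints at [1.081, 0.332, -0.065, 1.46, 0.022, 1.35, -0.088], TCP at [0.281, -0.558, 0.248] pointing down, gripper open.
Joint ranges: [-2.6, 2.6], [-0.5, 2.12], [-1.47, 1.34], [0.16, 2.42], [-1.27, 4.41], [0.06, 2.06], [-2.6, 2.6]. Speed limits (rad/s): [2.22, 2.22, 2.79, 2.79, 3.14, 3.14, 3.14].

INTERFACE

Orientations are given as a unit quaternion [x, y, z, w].
In Python, from bench import r gives the robot as it stands. The module is installed in compiled form; this text tells all that it offers.
- The arm moves only by the shell command python3 -m creep 'ROWS' [OPENING] [FORCE]. ROWS is JSON, a list of rows, each an object of numbers: "x", "y", "z": the shift along the world's x, y, z in m; "spin": the turn about the world's z in degrees. In form: [{"x": .., "y": .., "z": .., "spin": ..}, ...]. A call has 1 to 12 rows; each row is the pose to reach, as a shift and turn from the pose commanded when the call began; what a row does not reach only later rows make up. A row lasts 1/8 s, in which the tool goes at most 62.5 mm and 10.7 degrees, less where a joint would pass 70% of its speed; a pose out of reach is approached as far as the arm can. A call with a gripper value outside its range is refused whole. OPENING is the finger opening in m, from 0 to 0.087, set as the call begins (- or left out, the last holds). The fingers move at their own pace and stop on an object; FORCE is the grip in N (left out, the last holds). Time passes only in rows, so rows that repeat a pose let the fingers close. It gives the time, the measured TCP pose, the force and the opening at its end, in the units of the state.
- r.read_state(): the state, without advancing time (a new reading comes with each control period).
- r.camera(name): name is "scene" or "top" or "wrist"; returns a dict with "pixels" (420x560x3 uint8, blue, green, red), "z_map" (420x560 float32, m along the optical axis (not along the pixel's ray), 0 where there is no reading), "K" (3x3 intrinsics, pixels), "R" (3x3) and "t" (3): a world point X has camera coordinates R X + t. Camera axes: x right, y down, z forward; pixel columns grow to the right and rows downward; lengths in m; the calibration is good to about 2 mm. The wrist camera is an equidistant fisheye: a pixel r from the principal point sees the ray r / f radians off the axis. A picture is of the moment at which its call begins.
- r.close_job(): hands the job in, once; it reports no verdict.
The state is a dict: "time": time; "joint_positions": joint angles; "joint_vel": joint speeds; "joint_torque": joint torques, N m; "ee_pos": TCP position; "eef_rot": TCP orientation; "ft_force": force on the tool from outside, world axes, zero at the start; "torque": the same for the moment, N m; "width": finger opening in m.
Only numpy, scipy, OpenCV 4.12 (cv2) and the standard library are available. Lean on these libraries where they do the work, as an engineer would, in place of code of your own. Each camera call takes 0.05 s, during which the arm holds its last target. There are 200 camera calls.

## Working session

There is one attempt and no reset: what is moved stays moved. The work goes in short steps, Python scripts to look and compute and a shell command to move; the robot and the scene stay as the last step left them, time stands still between calls to the robot, and variables do not carry over. Pictures are saved under pics/ and viewed, about 8 in all and at most 12, crops included, and the job is handed in when it is done.

```bash
mkdir -p pics; python3 - <<'E'
from bench import r
import cv2,numpy as np
s=r.read_state();print(s['time'],s['ee_pos'],s['eef_rot'],s['ft_force'],s['width'],r.nose_length)
for n in('top','scene'):
    c=r.camera(n);cv2.imwrite(f'pics/{n}1.png',c['pixels']);np.savez(f'pics/{n}1.npz',**c);print(n,c['K'].tolist(),c['R'].round(3).tolist(),c['t'])
E
```

```text
0.0 [ 0.28113324 -0.55779904  0.24673752] [ 8.51493334e-01 -5.24364926e-01 -6.26678121e-04 -3.65465627e-04] [-0.2752775  -0.62951453 -0.55602153] 0.08692775331253327 0.025
top [[408.85708258390076, 0.0, 283.4122755148739], [0.0, 408.85708258390076, 215.97455271810233], [0.0, 0.0, 1.0]] [[-0.012, -0.999, 0.038], [-0.991, 0.007, -0.136], [0.136, -0.039, -0.99]] [0.06622767 0.63736584 0.81389839]
scene [[392.5456711600366, 0.0, 280.13347862952935], [0.0, 392.5456711600366, 209.2618921029957], [0.0, 0.0, 1.0]] [[-0.648, 0.761, -0.005], [0.587, 0.496, -0.64], [-0.485, -0.417, -0.769]] [ 0.36169131 -0.3711397   1.1554838 ]
```

View pics/top1.png

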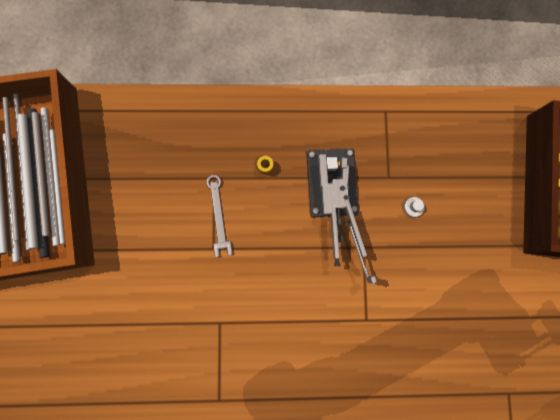

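The top view shows the pliers: plate at about (332,183), jaws towards image top (+x), fixed handle ending near (337,262), moving handle and lever tab at (373,280). The bush is at (265,163), the spacer at (415,207) and the spanner at (220,215). Next I compute the pose from the cloud.

```bash
cat > h.py <<'E'
import numpy as np,cv2
def cloud(c):
    z=c['z_map'];K=c['K'];v,u=np.indices(z.shape)
    p=np.stack([(u-K[0,2])/K[0,0]*z,(v-K[1,2])/K[1,1]*z,z],-1)
    return (p-c['t'])@c['R']
def proj(c,X):
    q=c['R']@np.asarray(X)+c['t'];q=c['K']@q;return q[:2]/q[2]
def line(p):
    vx,vy,x,y=cv2.fitLine(p.astype(np.float32),cv2.DIST_HUBER,0,.001,.001).ravel();return np.array([vx,vy]),np.array([x,y])
E
python3 - <<'E'
from h import *
for n in('top','scene'):
    c=dict(np.load(f'pics/{n}1.npz'));P=cloud(c);ok=c['z_map']>0
    x,y,z=P[...,0],P[...,1],P[...,2]
    if n=='top':
        print('ctr',P[183,332],P[280,373],P[262,337],'bush',P[160,258],'spacer',P[207,415]); m0=P[205,337]
    roi=ok&(abs(x-m0[0])<.25)&(abs(y-m0[1])<.15)
    print(n,'bench z',np.median(z[roi&(z<.02)]))
    pl=roi&(z>.006)&(z<.016); rc=cv2.minAreaRect(P[pl][:,:2].astype(np.float32)*1000);print('plate',rc,pl.sum())
    b=roi&(z>.045)&(z<.09);print('upper',b.sum(),x[b].min(),x[b].max(),y[b].min(),y[b].max())
    t=roi&(z>.07);print('tab',t.sum(),P[t].mean(0) if t.any() else 0, P[t].max(0),P[t].min(0))
    for xx in np.arange(x[b].min(),x[b].max(),.02):
        q=b&(abs(x-xx)<.004);print(round(xx,3),np.sort(y[q].round(3)).tolist()[::3],z[q].max().round(3) if q.any() else 0)
E
```

```text
ctr [ 0.7036215  -0.04093543  0.06251209] [ 0.50400304 -0.11303027  0.08353875] [ 0.54054412 -0.04709481  0.0587488 ] bush [0.76126275 0.11297928 0.03298253] spacer [ 0.65652431 -0.22313947  0.03441361]
top bench z 0.0013315407294738379
plate ((656.5380859375, -57.36283874511719), (472.71484375, 293.5235290527344), 5.63287878036499) 1643
upper 2291 0.49924943262754423 0.7667421014327199 -0.11894229077157907 -0.0142694268003875
tab 44 [ 0.50591177 -0.11274545  0.08103339] [ 0.51180905 -0.10801412  0.0861557 ] [ 0.49989344 -0.11894229  0.07064129]
0.499 [-0.119, -0.115, -0.113, -0.112, -0.111, -0.11] 0.085
0.519 [-0.11, -0.108, -0.107, -0.105, -0.104] 0.059
0.539 [-0.103, -0.101, -0.099, -0.098, -0.052, -0.05, -0.049, -0.047, -0.045, -0.044, -0.043, -0.042] 0.059
0.559 [-0.107, -0.105, -0.103, -0.102, -0.101, -0.099, -0.098, -0.097, -0.096, -0.094, -0.093, -0.091, -0.051, -0.049, -0.047, -0.045, -0.045, -0.043, -0.042] 0.067
0.579 [-0.101, -0.099, -0.098, -0.096, -0.095, -0.093, -0.092, -0.091, -0.091, -0.088, -0.087, -0.086, -0.05, -0.048, -0.046, -0.045, -0.043, -0.042, -0.041, -0.04
[... 4346 characters left out ...]
23, -0.021, -0.02, -0.018, -0.017, -0.017, -0.017, -0.016, -0.016] 0.062
0.737 [-0.077, -0.072, -0.071, -0.068, -0.066, -0.065, -0.063, -0.062, -0.061, -0.053, -0.05, -0.049, -0.046, -0.042, -0.04, -0.038, -0.036, -0.033, -0.032, -0.029, -0.026, -0.024, -0.023, -0.021, -0.019, -0.018, -0.017, -0.016, -0.015, -0.015, -0.014] 0.064
0.757 [-0.074, -0.071, -0.07, -0.069, -0.068, -0.066, -0.064, -0.064, -0.064, -0.063, -0.063, -0.062, -0.053, -0.051, -0.049, -0.049, -0.048, -0.046, -0.046, -0.044, -0.043, -0.042, -0.041, -0.04, -0.039, -0.037, -0.036, -0.035, -0.032, -0.031, -0.03, -0.028, -0.026, -0.024, -0.023, -0.02, -0.019, -0.017, -0.016, -0.016, -0.015, -0.015, -0.015, -0.014, -0.014] 0.063
```

View pics/scene1.png

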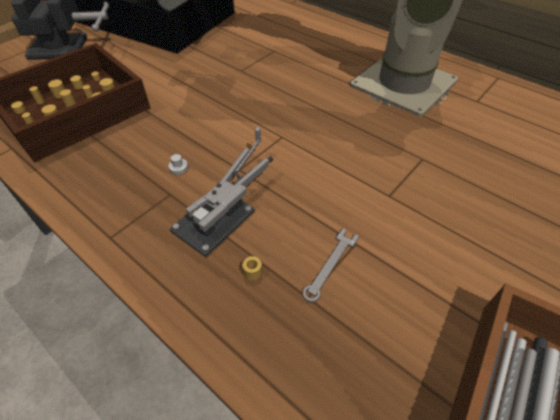

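Both views agree: tab top at about (0.506,-0.112,0.083), height as specified; the pliers' yaw is a few degrees. Now I fit the bars.

```bash
python3 - <<'E'
from h import *
for n in('top','scene'):
    c=dict(np.load(f'pics/{n}1.npz'));P=cloud(c)[c['z_map']>0]
    x,y,z=P.T
    top=(z>.0575)&(z<.067)
    f=top&(x>.55)&(x<.62)&(y>-.055)&(y<-.03)
    m=top&(x>.552)&(x<.63)&(y<-.07)&(y>-.115)
    for nm,s in(('fixed',f),('moving',m)):
        d,p=line(P[s][:,:2]);print(n,nm,s.sum(),'deg',np.degrees(np.arctan(d[1]/d[0])),'y at .565',p[1]+(.565-p[0])*d[1]/d[0])
    k=(z>.045)&(y>-.06)&(y<-.03)&(x>.5);print('knob end',np.sort(x[k])[:3])
    k=(z>.0575)&(z<.067)&(y<-.08)&(y>-.13)&(x>.52);print('mov end',np.sort(x[k])[:5])
    k=(z>.075)&(y<-.08)&(y>-.13)&(x>.45)&(x<.55);print('tab',P[k].min(0),P[k].max(0))
    k=(z>.04)&(z<.075)&(y<0)&(y>-.13)&(x>.55)&(x<.9);print('front',np.sort(x[k])[-3:])
E
```

```text
top fixed 172 deg 2.668031 y at .565 -0.046250403
top moving 194 deg 16.355246 y at .565 -0.09983461
knob end [0.53450405 0.53452213 0.53453448]
mov end [0.52167898 0.52374368 0.52978151 0.52981896 0.54197282]
tab [ 0.49999285 -0.11894229  0.07603235] [ 0.51180905 -0.10871031  0.0861557 ]
front [0.76610225 0.76668407 0.7667421 ]
scene fixed 122 deg 2.1504204 y at .565 -0.044202793
scene moving 127 deg 16.74371 y at .565 -0.09813428
knob end [0.53141957 0.53143078 0.53188877]
mov end [0.52402556 0.55125063 0.55359822 0.55386931 0.55512199]
tab [ 0.49695866 -0.11699984  0.07551834] [ 0.51192744 -0.10718064  0.08420286]
front [0.76635957 0.76641009 0.76649072]
```

```bash
python3 -m creep '[{"x":0.028,"y":0.048,"spin":-3},{"x":0.056,"y":0.097,"spin":-8},{"x":0.085,"y":0.146,"spin":-14},{"x":0.113,"y":0.194,"spin":-20},{"x":0.141,"y":0.243,"spin":-24.3},{"x":0.169,"y":0.292,"spin":-24.3},{"x":0.197,"y":0.34,"spin":-24.3},{"x":0.226,"y":0.389,"z":-0.02,"spin":-24.3},{"x":0.254,"y":0.437,"z":-0.05,"spin":-24.3},{"x":0.282,"y":0.486,"z":-0.08,"spin":-24.3},{"x":0.282,"y":0.486,"z":-0.08,"spin":-24.3},{"x":0.282,"y":0.486,"z":-0.08,"spin":-24.3}]' 0.087 20
python3 - <<'E'
from bench import r
import cv2,numpy as np
s=r.read_state();print(s)
c=r.camera('wrist');cv2.imwrite('pics/w1.png',c['pixels']);np.savez('pics/w1.npz',**c)
E
```

```text
{'time': 0.1, 'joint_positions': array([ 1.08139877,  0.33281034, -0.06469183,  1.46082604,  0.02158995,
        1.34988923, -0.08851489]), 'joint_vel': array([ 0.00076384, -0.00150229,  0.00068995, -0.00264822,  0.00075417,
        0.00051196, -0.00016986]), 'joint_torque': array([ 2.17329543e-03, -6.24546146e+01,  2.49854982e-02, -3.90714061e+01,
       -6.14867778e-02,  3.66460544e-02,  9.00096296e-06]), 'ee_pos': array([ 0.28113112, -0.55786823,  0.24684735]), 'eef_rot': array([ 8.51475956e-01, -5.24393280e-01, -5.39104613e-04, -3.04289084e-04]), 'ft_force': array([-0.05510938,  0.39238233,  0.35951749]), 'torque': array([ 0.02816859,  0.00509196, -0.03222428]), 'width': 0.08679084394099656}invalid input at $[0]: expected keys x, y, z, spin
```

View pics/w1.png

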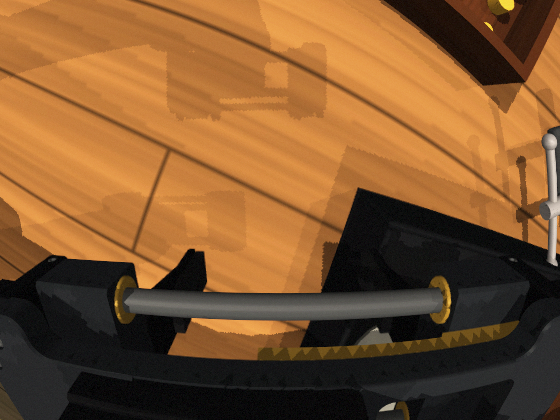

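The call was refused because every row needs all four keys. The wrist picture therefore still shows the start pose: bare bench, with the gripper at the bottom.

```bash
python3 -m creep '[{"x":0.028,"y":0.048,"z":0,"spin":-3},{"x":0.056,"y":0.097,"z":0,"spin":-8},{"x":0.085,"y":0.146,"z":0,"spin":-14},{"x":0.113,"y":0.194,"z":0,"spin":-20},{"x":0.141,"y":0.243,"z":0,"spin":-24.3},{"x":0.169,"y":0.292,"z":0,"spin":-24.3},{"x":0.197,"y":0.34,"z":0,"spin":-24.3},{"x":0.226,"y":0.389,"z":-0.02,"spin":-24.3},{"x":0.254,"y":0.437,"z":-0.05,"spin":-24.3},{"x":0.282,"y":0.486,"z":-0.08,"spin":-24.3},{"x":0.282,"y":0.486,"z":-0.08,"spin":-24.3},{"x":0.282,"y":0.486,"z":-0.08,"spin":-24.3}]' 0.087 20
python3 - <<'E'
from bench import r
import cv2,numpy as np
from scipy.spatial.transform import Rotation as R
s=r.read_state();print(s['time'],s['ee_pos'],s['ft_force'],R.from_quat(s['eef_rot']).as_matrix().round(3).tolist())
c=r.camera('wrist');cv2.imwrite('pics/w2.png',c['pixels']);np.savez('pics/w2.npz',**c)
E
```

```text
time: 1.65
ee_pos: [0.5631, -0.0724, 0.1673]
eef_rot: [0.722, -0.692, -0.0, 0.0]
ft_force: [0.2, 0.8, -0.2]
width: 0.087
1.65 [ 0.56312616 -0.07242149  0.16732211] [ 0.17856842  0.80197416 -0.21615434] [[0.043, -0.999, -0.001], [-0.999, -0.043, -0.0], [0.0, 0.001, -1.0]]
```

View pics/w2.png

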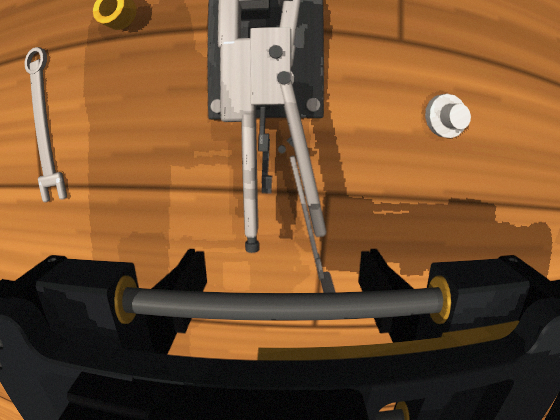

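The wrist view shows the handles between the fingers (tips near (200,255) and (366,255)): knob end at (252,246), moving handle end at (320,233), tab at (327,282). I check these by fisheye back-projection.

```bash
cat >> h.py <<'E'
def fcloud(c):
    z=c['z_map'];K=c['K'];v,u=np.indices(z.shape)
    a=(u-K[0,2])/K[0,0];b=(v-K[1,2])/K[1,1];th=np.hypot(a,b);k=np.tan(th)/np.maximum(th,1e-9)
    p=np.stack([a*k*z,b*k*z,z],-1);return (p-c['t'])@c['R']
E
python3 - <<'E'
from h import *
c=dict(np.load('pics/w2.npz'));P=fcloud(c)[c['z_map']>0];x,y,z=P.T
print('bench',np.median(z[(z<.02)&(x<.9)]))
top=(z>.0575)&(z<.067)
f=top&(x>.55)&(x<.62)&(y>-.06)&(y<-.03)
m=top&(x>.552)&(x<.63)&(y<-.07)&(y>-.115)
for nm,s in(('fixed',f),('moving',m)):
    d,p=line(P[s][:,:2]);print(nm,s.sum(),'deg',np.degrees(np.arctan(d[1]/d[0])),'y at .565',p[1]+(.565-p[0])*d[1]/d[0])
k=(z>.045)&(z<.07)&(y>-.06)&(y<-.03)&(x>.5);print('knob end',np.sort(x[k])[:3])
k=(z>.074)&(z<.09)&(y<-.08)&(y>-.13)&(x>.45)&(x<.55);print('tab',k.sum(),P[k].min(0),P[k].max(0))
E
```

```text
bench -0.0012490132664483783
fixed 1048 deg 2.9069412 y at .565 -0.046264756
moving 1152 deg 16.43663 y at .565 -0.099744305
knob end [0.53291702 0.53311319 0.53326205]
tab 30 [ 0.50859594 -0.11635531  0.07400774] [ 0.5122941  -0.10819933  0.07863501]
```

```bash
python3 -m creep '[{"x":0,"y":0,"z":-0.04,"spin":0},{"x":0,"y":0,"z":-0.08,"spin":0},{"x":0,"y":0,"z":-0.1,"spin":0},{"x":0,"y":0,"z":-0.111,"spin":0},{"x":0,"y":0,"z":-0.111,"spin":0},{"x":0,"y":0,"z":-0.111,"spin":0}]' 0.087 25
python3 -m creep '[{"x":0,"y":0,"z":0,"spin":0},{"x":0,"y":0,"z":0,"spin":0},{"x":0,"y":0,"z":0,"spin":0},{"x":0,"y":0,"z":0,"spin":0}]' 0.066 25
```

```text
time: 2.45
ee_pos: [0.5642, -0.0723, 0.0579]
eef_rot: [0.722, -0.692, 0.001, -0.001]
ft_force: [0.3, 0.2, 1.2]
width: 0.0867
time: 2.95
ee_pos: [0.5635, -0.074, 0.0568]
eef_rot: [0.722, -0.692, 0.001, 0.001]
ft_force: [0.8, -6.1, 1.8]
width: 0.0667
```

```bash
python3 -m creep '[{"x":0,"y":0.001,"z":0,"spin":0},{"x":0,"y":0.003,"z":0,"spin":0},{"x":0,"y":0.003,"z":0,"spin":0}]' 0.060 25
python3 -m creep '[{"x":0,"y":0.001,"z":0,"spin":0},{"x":0,"y":0.002,"z":0,"spin":0},{"x":0,"y":0.002,"z":0,"spin":0}]' 0.056 25
```

```text
time: 3.32
ee_pos: [0.5631, -0.0719, 0.0568]
eef_rot: [0.721, -0.693, 0.001, 0.001]
ft_force: [-1.8, -8.7, 2.2]
width: 0.0606
time: 3.7
ee_pos: [0.5629, -0.0699, 0.0567]
eef_rot: [0.721, -0.693, 0.001, 0.001]
ft_force: [-3.0, -8.1, 2.3]
width: 0.0567
```

```bash
python3 -m creep '[{"x":0,"y":0.001,"z":0,"spin":0},{"x":0,"y":0.0025,"z":0,"spin":0},{"x":0,"y":0.0025,"z":0,"spin":0}]' 0.051 25
python3 -m creep '[{"x":0,"y":0.001,"z":0,"spin":0},{"x":0,"y":0.002,"z":0,"spin":0},{"x":0,"y":0.002,"z":0,"spin":0}]' 0.047 25
```

```text
time: 4.08
ee_pos: [0.5627, -0.0674, 0.0567]
eef_rot: [0.721, -0.693, 0.001, 0.001]
ft_force: [-2.4, -8.2, 3.5]
width: 0.0514
time: 4.45
ee_pos: [0.5624, -0.0654, 0.0566]
eef_rot: [0.721, -0.693, 0.0, 0.002]
ft_force: [-5.5, -7.8, 4.6]
width: 0.0476
```

```bash
for o in 0.0445; do python3 -m creep '[{"x":0.0005,"y":0.001,"z":0,"spin":0},{"x":0.0005,"y":0.0012,"z":0,"spin":0},{"x":0.0005,"y":0.0012,"z":0,"spin":0}]' 0.0445 25; python3 -m creep '[{"x":0,"y":0.001,"z":0,"spin":0},{"x":0,"y":0.0012,"z":0,"spin":0},{"x":0,"y":0.0012,"z":0,"spin":0}]' 0.042 25;  python3 -m creep '[{"x":0,"y":0.001,"z":0,"spin":0},{"x":0,"y":0.0012,"z":0,"spin":0},{"x":0,"y":0.0012,"z":0,"spin":0}]' 0.0395 25; done
```

```text
time: 4.82
ee_pos: [0.5624, -0.0641, 0.0566]
eef_rot: [0.721, -0.693, -0.0, 0.002]
ft_force: [-7.1, -7.9, 7.3]
width: 0.0451
time: 5.2
ee_pos: [0.5623, -0.0628, 0.0565]
eef_rot: [0.721, -0.693, -0.0, 0.002]
ft_force: [-7.6, -7.5, 6.2]
width: 0.0424
time: 5.58
ee_pos: [0.5622, -0.0615, 0.0564]
eef_rot: [0.721, -0.693, -0.0, 0.002]
ft_force: [-7.4, -6.7, 6.1]
width: 0.04
```

```bash
python3 -m creep '[{"x":0,"y":0.001,"z":0,"spin":0},{"x":0,"y":0.001,"z":0,"spin":0},{"x":0,"y":0.001,"z":0,"spin":0}]' 0.0375 25; python3 -m creep '[{"x":0,"y":0.001,"z":0,"spin":0},{"x":0,"y":0.001,"z":0,"spin":0},{"x":0,"y":0.001,"z":0,"spin":0}]' 0.0355 25;  python3 -m creep '[{"x":0,"y":0.001,"z":0,"spin":0},{"x":0,"y":0.001,"z":0,"spin":0},{"x":0,"y":0.001,"z":0,"spin":0}]' 0.0335 25
```

```text
time: 5.95
ee_pos: [0.5622, -0.0604, 0.0563]
eef_rot: [0.721, -0.693, -0.0, 0.002]
ft_force: [-7.7, -7.3, 5.4]
width: 0.0376
time: 6.32
ee_pos: [0.5624, -0.0594, 0.0562]
eef_rot: [0.721, -0.693, -0.0, 0.002]
ft_force: [-5.0, -6.9, 3.0]
width: 0.0358
time: 6.7
ee_pos: [0.5639, -0.0557, 0.0566]
eef_rot: [0.722, -0.692, 0.0, -0.0]
ft_force: [0.1, 0.7, -0.5]
width: 0.0335
```

The force vanished at 33.5 mm, so it looks to have gone over centre. I feel for the stop gently, then let go.

```bash
python3 -m creep '[{"x":0,"y":0,"z":0,"spin":0},{"x":0,"y":0,"z":0,"spin":0},{"x":0,"y":0,"z":0,"spin":0},{"x":0,"y":0,"z":0,"spin":0}]' 0.027 15;  python3 -m creep '[{"x":0,"y":-0.001,"z":0,"spin":0},{"x":0,"y":-0.002,"z":0,"spin":0},{"x":0,"y":-0.003,"z":0,"spin":0},{"x":0,"y":-0.003,"z":0,"spin":0},{"x":0,"y":-0.003,"z":0,"spin":0},{"x":0,"y":-0.003,"z":0,"spin":0}]' 0.07 15
```

```text
time: 7.2
ee_pos: [0.564, -0.0566, 0.0566]
eef_rot: [0.722, -0.692, 0.0, 0.0]
ft_force: [1.3, -5.2, -1.2]
width: 0.0303
time: 7.95
ee_pos: [0.5638, -0.059, 0.0566]
eef_rot: [0.722, -0.692, 0.0, -0.0]
ft_force: [-0.6, 0.1, -0.3]
width: 0.0693
```

```bash
python3 -m creep '[{"x":0,"y":0,"z":0.03,"spin":0},{"x":0,"y":0,"z":0.07,"spin":0},{"x":0,"y":0,"z":0.11,"spin":0},{"x":-0.03,"y":0,"z":0.12,"spin":0},{"x":-0.06,"y":0,"z":0.12,"spin":0},{"x":-0.06,"y":0,"z":0.12,"spin":0}]' 0.07
python3 - <<'E'
from bench import r
from h import *
for n in('wrist','scene','top'):
    c=r.camera(n);P=(fcloud if n=='wrist' else cloud)(c)[c['z_map']>0];x,y,z=P.T
    k=(z>.072)&(z<.09)&(y<0)&(y>-.14)&(x>.45)&(x<.54)
    if n=='wrist':cv2.imwrite('pics/w3.png',c['pixels'])
    print(n,k.sum(),P[k].min(0) if k.any() else'',P[k].max(0) if k.any() else '')
    for xx in (.525,.545,.565,.6): print(xx,np.sort(y[(abs(x-xx)<.0025)&(z>.05)&(z<.068)&(y<0)&(y>-.14)])[::6].round(3).tolist())
E
```

```text
time: 8.7
ee_pos: [0.5025, -0.0593, 0.1769]
eef_rot: [0.722, -0.692, 0.0, 0.0]
ft_force: [1.1, -0.9, 0.6]
width: 0.07
wrist 240 [ 0.49145254 -0.06663623  0.07203173] [ 0.50633602 -0.05705981  0.08328427]
0.525 [-0.061, -0.06, -0.059, -0.059, -0.058, -0.057]
0.545 [-0.07, -0.067, -0.065, -0.06, -0.059, -0.058, -0.058, -0.057, -0.05, -0.05, -0.049, -0.048, -0.047, -0.046, -0.046, -0.045, -0.044]
0.565 [-0.071, -0.07, -0.069, -0.068, -0.068, -0.067, -0.066, -0.065, -0.065, -0.064, -0.063, -0.063, -0.062, -0.06, -0.059, -0.058, -0.058, -0.057, -0.051, -0.05, -0.049, -0.048, -0.048, -0.047, -0.046, -0.046, -0.045, -0.044, -0.044, -0.043, -0.042, -0.041]
0.6 [-0.072, -0.071, -0.071, -0.07, -0.069, -0.068, -0.067, -0.067, -0.066, -0.065, -0.064, -0.064, -0.063, -0.062, -0.06, -0.059, -0.058, -0.058, -0.049, -0.048, -0.048, -0.047, -0.046, -0.045, -0.045, -0.044, -0.043, -0.042, -0.042, -0.041, -0.041, -0.04]
scene 38 [ 0.49261864 -0.06564542  0.07210563] [ 0.50613432 -0.05581851  0.08416901]
0.525 [-0.059]
0.545 [-0.071, -0.056]
0.565 [-0.069, -0.063, -0.059, -0.048, -0.041, -0.04]
0.6 [-0.071, -0.063, -0.059, -0.044, -0.039]
top 0  
0.525 []
0.545 [-0.044]
0.565 [-0.07, -0.066, -0.062, -0.059, -0.049, -0.045, -0.042]
0.6 [-0.071, -0.065, -0.062, -0.058, -0.044, -0.04]
```

View pics/w3.png

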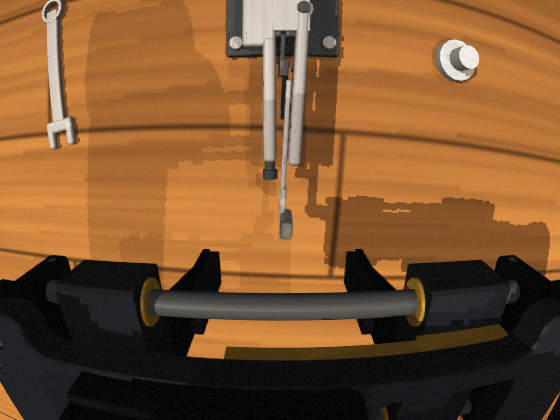

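The handles are locked, parallel at about 30 mm over outer faces. Tab is at (286,224), i.e. world x 0.492–0.506, y -0.0665 to -0.057. I close the fingers and descend on its inner (+y) side.

```bash
python3 -m creep '[{"x":-0.005,"y":0.015,"z":0,"spin":0},{"x":-0.005,"y":0.026,"z":0,"spin":0},{"x":-0.005,"y":0.026,"z":0,"spin":0},{"x":-0.005,"y":0.026,"z":0,"spin":0},{"x":-0.005,"y":0.026,"z":0,"spin":0},{"x":-0.005,"y":0.026,"z":0,"spin":0},{"x":-0.005,"y":0.026,"z":-0.03,"spin":0},{"x":-0.005,"y":0.026,"z":-0.06,"spin":0},{"x":-0.005,"y":0.026,"z":-0.085,"spin":0},{"x":-0.005,"y":0.026,"z":-0.1,"spin":0},{"x":-0.005,"y":0.026,"z":-0.1,"spin":0},{"x":-0.005,"y":0.026,"z":-0.1,"spin":0}]' 0 15
```

```text
time: 10.35
ee_pos: [0.4994, -0.0331, 0.0775]
eef_rot: [0.722, -0.692, 0.001, -0.0]
ft_force: [0.7, -0.7, 0.9]
width: 0.0004
```

```bash
python3 -m creep '[{"x":0,"y":-0.003,"z":0,"spin":0},{"x":0,"y":-0.006,"z":0,"spin":0},{"x":0,"y":-0.009,"z":0,"spin":0},{"x":0,"y":-0.011,"z":0,"spin":0},{"x":0,"y":-0.013,"z":0,"spin":0},{"x":0,"y":-0.015,"z":0,"spin":0},{"x":0,"y":-0.017,"z":0,"spin":0},{"x":0,"y":-0.017,"z":0,"spin":0}]' 0
python3 -m creep '[{"x":0,"y":-0.002,"z":0,"spin":0},{"x":0,"y":-0.004,"z":0,"spin":0},{"x":0,"y":-0.006,"z":0,"spin":0},{"x":0,"y":-0.006,"z":0,"spin":0}]' 0
python3 -m creep '[{"x":0,"y":-0.002,"z":0,"spin":0},{"x":0,"y":-0.004,"z":0,"spin":0},{"x":0,"y":-0.006,"z":0,"spin":0},{"x":0,"y":-0.006,"z":0,"spin":0}]' 0
```

```text
time: 11.35
ee_pos: [0.4988, -0.0502, 0.0766]
eef_rot: [0.722, -0.692, 0.0, 0.0]
ft_force: [0.6, 0.2, 0.3]
width: 0.0003
time: 11.85
ee_pos: [0.4988, -0.0561, 0.0766]
eef_rot: [0.722, -0.692, 0.0, -0.0]
ft_force: [-0.4, 1.2, -0.3]
width: 0.0006
time: 12.35
ee_pos: [0.4988, -0.0626, 0.0766]
eef_rot: [0.722, -0.692, 0.0, 0.0]
ft_force: [-0.7, -0.1, 0.3]
width: 0.0001
```

```bash
python3 -m creep '[{"x":0,"y":-0.002,"z":0,"spin":0},{"x":0,"y":-0.004,"z":0,"spin":0},{"x":0,"y":-0.006,"z":0,"spin":0},{"x":0,"y":-0.006,"z":0,"spin":0}]' 0
python3 - <<'E'
from bench import r
from h import *
c=r.camera('wrist');cv2.imwrite('pics/w4.png',c['pixels'])
E
```

```text
time: 12.85
ee_pos: [0.4988, -0.0683, 0.0766]
eef_rot: [0.722, -0.692, 0.0, 0.0]
ft_force: [-0.3, 0.9, -0.2]
width: 0.0004
```

View pics/w4.png

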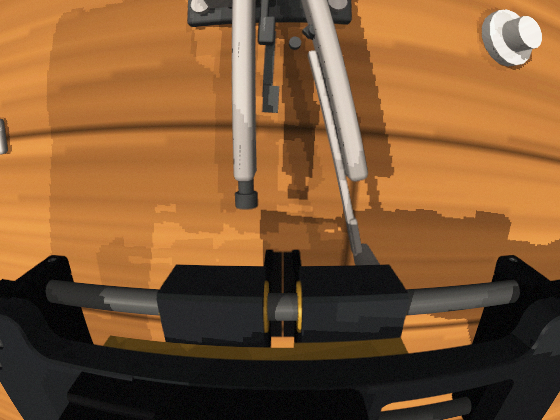

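The pliers have sprung open: moving handle end at (355,178), tab at (365,255), clear of the closed fingers at (283,265). I back off, lift and check.

```bash
python3 -m creep '[{"x":0,"y":0.01,"z":0,"spin":0},{"x":-0.01,"y":0.01,"z":0.03,"spin":0},{"x":-0.02,"y":0.01,"z":0.08,"spin":0},{"x":-0.03,"y":0.01,"z":0.12,"spin":0},{"x":-0.06,"y":0.01,"z":0.16,"spin":0},{"x":-0.1,"y":0.01,"z":0.2,"spin":0},{"x":-0.1,"y":0.01,"z":0.2,"spin":0},{"x":-0.1,"y":0.01,"z":0.2,"spin":0}]' 0
python3 - <<'E'
from bench import r
from h import *
for n in('top','scene'):
    c=r.camera(n);c0=dict(np.load(f'pics/{n}1.npz'))
    P=cloud(c)[c['z_map']>0];x,y,z=P.T
    k=(z>.072)&(z<.09)&(y<0)&(y>-.14)&(x>.47)&(x<.54)
    print(n,'tab',k.sum(),P[k].mean(0) if k.any() else'')
    m=(z>.0575)&(z<.067)&(x>.552)&(x<.63)&(y<-.07)&(y>-.115)
    d,p=line(P[m][:,:2]);print('moving',np.degrees(np.arctan(d[1]/d[0])),p[1]+(.565-p[0])*d[1]/d[0])
    for nm,X in (('bush',(.757,.105,.02)),('spacer',(.657,-.223,.02)),('spanner',(.66,.23,0))):
        u,v=proj(c0,X).astype(int);w=40 if nm=='spanner' else 16
        sl=np.s_[v-w:v+w,u-w:u+w];print(nm,(u,v),'changed px',(np.abs(c['pixels'][sl].astype(int)-c0['pixels'][sl]).max(-1)>60).sum())
    if n=='scene':
        u,v=proj(c,(.745,-.045,.06)).astype(int)
        a=[cv2.resize(q['pixels'][v-35:v+35,u-50:u+50],None,fx=4,fy=4,interpolation=cv2.INTER_CUBIC) for q in(c0,c)];cv2.imwrite('pics/end.png',np.hstack(a))
E
```

```text
time: 13.9
ee_pos: [0.3989, -0.0576, 0.2762]
eef_rot: [0.722, -0.692, 0.0, 0.0]
ft_force: [-0.4, -1.3, -0.3]
width: 0.0008
top tab 39 [ 0.50587914 -0.11309928  0.08236428]
moving 16.426922 -0.09968062
bush (np.int64(261), np.int64(163)) changed px 0
spacer (np.int64(412), np.int64(207)) changed px 0
spanner (np.int64(204), np.int64(209)) changed px 0
scene tab 38 [ 0.50621912 -0.1112279   0.07938144]
moving 16.31567 -0.09794627
bush (np.int64(253), np.int64(269)) changed px 0
spacer (np.int64(179), np.int64(162)) changed px 0
spanner (np.int64(338), np.int64(278)) changed px 0
```

View pics/end.png

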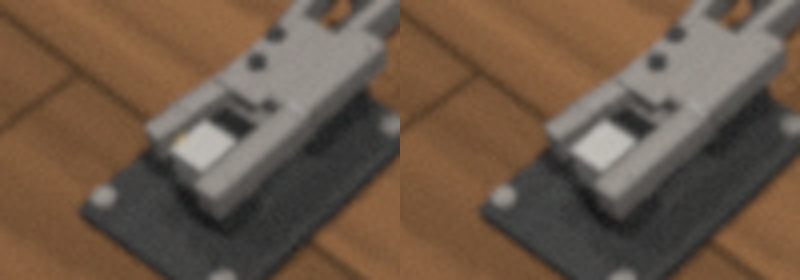

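The before/after crop shows the brass pin visible beside the block at the start (185,140) and gone afterwards, i.e. pressed in. The handle and tab are back at their open poses and the bystanders have not moved.

```bash
python3 -c "
from bench import r
print(r.close_job())"
```

```text
the job is handed in; nothing more can be done
None
```

I squeezed the handles in small steps at a 25 N grip limit until they snapped over centre. The reaction vanished at about 33.5 mm over the handles, and I felt the stop at 30.3 mm. I then let go, and the wrist camera showed the handles still locked. Closed fingers pulled the release lever's tab outward, the pliers sprang open, and I backed off and handed the job in at about 14 s of the 61 s.

**Last checks:**
- **Handle and lever:** the moving handle is back at its open angle (16.4° in the world frame, as at the start), and the tab is within 1 mm of its starting place.
- **Pin:** the brass is no longer visible beside the block, which still sits in the open jaws. This is judged from the picture; I did not measure the pin's depth.
- **Loose parts and spanner:** none of the pixels I compared around them changed. The spanner window covers only part of it.
- **Forces:** the net force at the wrist stayed at about 13 N or less at the end of each move. The load on each handle was not read separately; the grip limit kept it in bounds. At the lever, no reading passed about 1.5 N; the moment of release fell between readings, so its force was not seen.

Nothing failed or disagreed, apart from one early move refused for missing keys, before anything had been touched.

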